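# Tip the vial block onto the loading plate

## Task

Slide the standing vial block with the blue band squarely up against the yellow-striped front edge of the grey loading plate, let it stand there a moment, then tip it over that edge so that it lies flat and square on the plate with its vial wells facing up, ready for loading. Leave the block with the red band standing where it is.

Things in the scene. Friction and masses are not known exactly. Their poses are not given: they have to be found in the camera images.
- blue_block: Aluminium block with blue top and band, standing 25 to 70 mm in front of the plate: 50 (x) by 60 (y) by 90 mm tall (z), 0.5 to 0.75 kg. Six dark vial wells mark its -x face (towards the robot; flat to 1 mm). Origin: centre of the underside it first stands on; z up to the band, +x roughly towards the plate. Pushed below mid-height it slides until the fence stops it; pushed high it tips.
- red_block: The same block but with red top and band, standing to the left or right of the blue one, at least 65 mm clear between them; same size, origin and axes. Not to be moved.
- plate: Grey loading plate screwed to the bench, 160 (x) by 380 (y) by 10 mm thick, empty. Its front edge, 80 mm from the origin towards the robot (-x), is a 10 mm high step with a yellow stripe on top: the fixed fence that stops a block's foot. Origin: centre of its underside, at bench height; +x away from the robot, y along the fence, z up; turned up to 12 degrees.

How it is judged:
On the way:
1. the blue-banded block stands upright on the bench, square against the plate's front edge (angle between blue_block's own z axis and vertical below 0.1 rad and x of blue_block in the frame of plate between -0.115 and -0.095 m and z of blue_block in the frame of plate below 0.006 m and angle between the x axis of blue_block and the x axis of plate, either way round below 0.17 rad), for 0.2 s.
At the end, for the whole second after the job is handed in: The blue block rests on the plate, wells up, flat within 10 degrees, within 17 degrees of square, its foot end at most 40 mm out over the front edge and on the front half, its middle at least 25 mm inside the plate's ends; the red block stands within 15 mm of its start (angle between blue_block's own x axis and vertical above 2.97 rad and z of blue_block in the frame of plate between 0.029 and 0.041 m and x of blue_block in the frame of plate between -0.12 and 0 m and y of blue_block in the frame of plate between -0.165 and 0.165 m and angle between the z axis of blue_block and the x axis of plate, either way round below 0.3 rad and linear speed of blue_block below 0.02 m/s and angle between red_block's own z axis and vertical below 0.1 rad and distance of red_block from where it was at the start of the episode below 0.015 m); the robot touches nothing.
It fails at once if the red-banded block is shifted by more than 15 mm or tipped (distance of red_block from where it was at the start of the episode above 0.015 m or angle between red_block's own z axis and vertical above 0.17 rad).
It also fails if it takes over 40 s, if anything falls off the work surface, if the arm or the gripper's body presses on something with over 40 N, if the wrist force passes 120 N, or if a joint passes its speed limit or range.

## Robot

A 6-joint arm with a two-finger parallel gripper is mounted at the origin on the work surface. World frame = base frame: x ahead of the robot, y to its left, z up, the work surface at z = 0. Lengths are in m, angles in rad, forces in N, time in s.
With the tool pointing down it reaches from about 0.225 to 0.725 m from the base axis. Payload 3.1 kg.
Tool frame: the origin (TCP) lies on the centre line of the jaws, within the pads' length; the fingertips stand 19 mm ahead of it and the grasp point (between the pads) is the TCP (arm.tcp_to_tips is the distance from the TCP to the fingertips, in m); z points along the fingers, x is the direction in which the jaws open and shut, and the axes are right-handed (so a half turn about z gives the same grasp; the last joint's range is limited). The gripper opens to 85 mm and grips with 20 to 120 N. Pads are 22 mm wide; open, the fingers measure 114 mm over their backs; the gripper's body (76 mm by 85 mm) begins 54 mm behind the grasp point. The pads swing forward as they close: fully open they stand 13 mm farther back than shut.
Start: joints at [1.027, 0.048, 0.099, 1.622, 0, 1.443], TCP at [0.212, 0.48, 0.23] pointing down, gripper open.
Joint ranges: [-2.91, 2.91], [-0.99, 1.94], [-1.21, 1.42], [-2.12, 2.29], [-1.49, 1.47], [-3.14, 3.14]. Speed limits (rad/s): [2.79, 2.79, 3.14, 3.14, 3.14, 3.14].

## Interface

Orientations are given as a unit quaternion [w, x, y, z].
In Python, from cell import arm, grab_frame gives the robot as it stands.
- The arm moves only by the tool send_rows, never from a script. Its argument "targets" is text: rows parted by semicolons, each of 5 numbers parted by spaces: the gripper command: -1 is shut, 1 is fully open, values between are in proportion, then the shift along the tool's x, y, z in mm, then the turn about the tool's z in degrees. A call has 1 to 5 rows; each row is the pose to reach, as a shift and turn from the pose measured when the call began, along the tool's axes at that moment; what a row does not reach only later rows make up. A row lasts 1/10 s, in which the tool goes at most 50 mm and 8.59 degrees, less where a joint would pass 70% of its speed; a pose out of reach is approached as far as the arm can. A call with a gripper value outside its range is refused whole. The fingers move at their own pace and stop on an object; "force" is the grip in N (left out, the last holds). Time passes only in rows, so rows that repeat a pose let the fingers close. It gives the time, the measured TCP pose, the force and the opening at its end, in the units of the state.
- arm.sense(): the state, without advancing time (a new reading comes with each control period).
- grab_frame(name): name is "scene" or "top" or "wrist"; returns a dict with "pixels" (420x560x3 uint8, blue, green, red), "depth" (420x560 float32, m along the optical axis (not along the pixel's ray), 0 where there is no reading), "intrinsics" (3x3 intrinsics, pixels), "dist_coeffs" ([k1, k2, p1, p2, k3] as OpenCV has them; the pictures are not rectified), "pose" (4x4, takes a point from camera to world coordinates). Camera axes: x right, y down, z forward; pixel columns grow to the right and rows downward; lengths in m; the calibration is good to about 2 mm. A picture is of the moment at which its call begins.
- arm.sign_off(): hands the job in, once; it reports no verdict.
The state is a dict: "time_s": time; "qpos": joint angles; "joint_vel": joint speeds; "effort": joint torques, N m; "tcp_pos": TCP position; "orientation": TCP orientation; "wrist_force": force on the tool from outside, world axes, zero at the start; "wrist_torque": the same for the moment, N m; "gripper_width": opening from 0.0 (shut) to 1.0 (fully open).
Only numpy, scipy, OpenCV 4.12 (cv2) and the standard library are available. Lean on these libraries where they do the work, as an engineer would, in place of code of your own. Each camera call takes 0.05 s, during which the arm holds its last target. There are 200 camera calls.

## Working session

There is one attempt and no reset: what is moved stays moved. The work goes in short steps, Python scripts to look and compute and a tool call to move; the robot and the scene stay as the last step left them, time stands still between calls to the robot, and variables do not carry over. Pictures are saved under pics/ and viewed, about 8 in all and at most 12, crops included, and the job is handed in when it is done.

Besides the shell and the picture viewer there is one more tool, called after "Call:" in YAML: its name, and indented under it one key for each argument. send_rows: Moves the arm, as the interface text tells. Its arguments: {"type":"object","properties":{"targets":{"type":"string"},"force":{"type":"number"}},"required":["targets"]}

```bash
mkdir -p pics; ls; python3 - <<'E'
from cell import arm, grab_frame
import cv2,numpy as np
s=arm.sense();print(s)
a=[]
for n in ("scene","top"):
    f=grab_frame(n);cv2.imwrite(f"pics/{n}0.png",f["pixels"]);np.savez(f"{n}0.npz",**f)
    print(n,f["intrinsics"],f["dist_coeffs"],f["pose"].round(3))
E
```

```text
pics
{'time_s': 0.0, 'qpos': array([ 1.02720379e+00,  4.87782385e-02,  9.75554638e-02,  1.62197728e+00,
       -3.12900708e-05,  1.44301655e+00]), 'joint_vel': array([-0.00113571,  0.00026549, -0.00040997, -0.00018105,  0.00070673,
       -0.00061994]), 'effort': array([ 3.51121307e-03, -3.38782275e+01,  3.20014179e+01,  2.03576207e-02,
        1.79551403e-04,  1.27279137e-05]), 'tcp_pos': array([0.21175268, 0.47972388, 0.22878161]), 'orientation': array([ 5.36546318e-04,  8.37833964e-01,  5.45923807e-01, -1.07556265e-03]), 'wrist_force': array([0.38157166, 0.33757653, 0.15955604]), 'wrist_torque': array([ 0.03659273, -0.04465277, -0.02783442]), 'gripper_width': 0.9981225524340669}
scene [[385.56264299   0.         281.73409483]
 [  0.         385.56264299 207.95275303]
 [  0.           0.           1.        ]] [-0.08859188  0.          0.          0.          0.        ] [[-0.317  0.687 -0.654  0.972]
 [ 0.948  0.218 -0.231  0.153]
 [-0.016 -0.693 -0.721  0.503]
 [ 0.     0.     0.     1.   ]]
top [[444.6313743    0.         278.52690038]
 [  0.         444.6313743  206.46551724]
 [  0.           0.           1.        ]] [-0.09782679  0.          0.          0.          0.        ] [[-0.021 -0.998  0.058  0.495]
 [-0.999  0.023  0.034 -0.013]
 [-0.035 -0.058 -0.998  0.694]
 [ 0.     0.     0.     1.   ]]
```

View pics/top0.png

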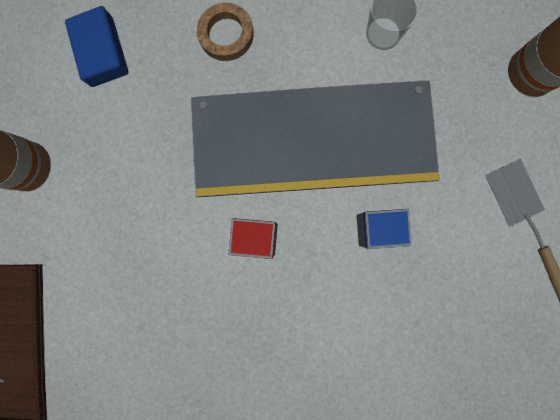

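View pics/scene0.png

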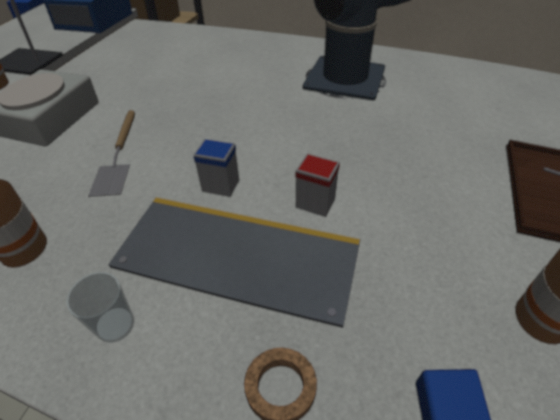

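The top view shows the plate with its yellow stripe from about (197,192) to (438,177), the red top at (253,238) and the blue top at (388,229). Neither block hides the other. The scene view agrees.

```bash
cat > h.py <<'E'
import numpy as np,cv2
from scipy.spatial.transform import Rotation as R
def cast(f,uv,z):
    uv=np.asarray(uv,float).reshape(-1,1,2)
    n=cv2.undistortPoints(uv,f["intrinsics"],f["dist_coeffs"]).reshape(-1,2)
    T=f["pose"];d=np.c_[n,np.ones(len(n))]@T[:3,:3].T;o=T[:3,3]
    return o+d*((z-o[2])/d[:,2])[:,None]
def mask(f,c):
    h=cv2.cvtColor(f["pixels"],cv2.COLOR_BGR2HSV)
    lo,hi={"blue":((105,150,60),(125,255,255)),"red":((0,180,80),(8,255,255)),"yellow":((15,120,80),(35,255,255))}[c]
    return cv2.inRange(h,lo,hi)
def rect(f,c,z,near):
    cs,_=cv2.findContours(mask(f,c),cv2.RETR_EXTERNAL,cv2.CHAIN_APPROX_NONE)
    k=min((x for x in cs if cv2.contourArea(x)>150),key=lambda x:np.hypot(*(x.mean((0,1))-near)))
    p=cast(f,k.reshape(-1,2),z)
    return cv2.minAreaRect((p[:,:2]*1000).astype(np.float32)),p
def tool(s):
    q=s["orientation"];return R.from_quat([q[1],q[2],q[3],q[0]]).as_matrix()
E
python3 - <<'E'
from h import *
f=dict(np.load("top0.npz"))
for c,z,n in (("blue",.09,(388,229)),("red",.09,(253,238)),("yellow",.01,(318,185))):
    r,p=rect(f,c,z,n);print(c,r,cv2.boxPoints(r).round(1).tolist())
u,v=388,229
d=f["depth"]
for u,v in((388,229),(253,238),(318,130),(318,300)):
    z=d[v,u];n=cv2.undistortPoints(np.array([[[u,v]]],float),f["intrinsics"],f["dist_coeffs"])[0,0]
    print(u,v,(f["pose"]@[n[0]*z,n[1]*z,z,1]).round(4))
E
```

```text
blue ((497.9183349609375, -140.97479248046875), (42.46834182739258, 52.85038375854492), 2.6689136028289795) [[475.5, -115.5999984741211], [477.8999938964844, -168.39999389648438], [520.4000244140625, -166.39999389648438], [517.9000244140625, -113.5999984741211]]
red ((488.91217041015625, 44.653900146484375), (52.10963821411133, 42.19179153442383), 83.7232437133789) [[465.1000061035156, 21.100000381469727], [507.0, 16.399999618530273], [512.7000122070312, 68.19999694824219], [470.79998779296875, 72.9000015258789]]
yellow ((569.33740234375, -49.983123779296875), (11.850722312927246, 376.9018859863281), 2.4751546382904053) [[555.2999877929688, 138.0], [571.5999755859375, -238.5], [583.4000244140625, -238.0], [567.0999755859375, 138.5]]
388 229 [ 0.4967 -0.1404  0.09    1.    ]
253 238 [0.4886 0.0428 0.0895 1.    ]
318 130 [ 0.6539 -0.0544  0.0067  1.    ]
318 300 [ 0.3893 -0.0479 -0.0014  1.    ]
```

Measured poses:

| Object | Centre (mm) | Yaw |
|---|---|---|
| Blue block | (498, -141) | 2.7° |
| Red block | (489, 45) | -6.3° |
| Plate front edge | x ≈ 567 at the blue block's y | 2.5° |

The gap is about 44 mm, within the stated 25 to 70. The block tops come out at 0.090 in depth, as they should. I'll go behind the blue block with the jaws spread along the fence, so both fingers push.

Call:
send_rows:
  targets: "-0.4 -483 450 0 0;-0.4 -483 450 0 0;-0.4 -483 450 0 0;-0.4 -483 450 0 0;-0.4 -483 450 0 0"

```text
time_s: 0.6
tcp_pos: [0.2938, 0.2422, 0.2294]
orientation: [0.001, 0.838, 0.546, -0.001]
wrist_force: [1.3, 0.1, 0.0]
gripper_width: 0.298
```

Call:
send_rows:
  targets: "-0.4 -310 290 0 0;-0.4 -310 290 0 0;-0.4 -310 290 0 0;-0.4 -310 290 0 0;-0.4 -310 290 0 0"

```text
time_s: 1.1
tcp_pos: [0.3763, 0.006, 0.2298]
orientation: [0.001, 0.838, 0.546, -0.001]
wrist_force: [0.8, 0.5, 0.4]
gripper_width: 0.306
```

Call:
send_rows:
  targets: "-0.4 -116 108 0 -8;-0.4 -116 108 0 -16;-0.4 -116 108 0 -24;-0.4 -116 108 0 -26.3;-0.4 -116 108 0 -26.3"

```text
time_s: 1.6
tcp_pos: [0.4286, -0.1467, 0.2287]
orientation: [-0.0, 0.693, 0.721, -0.002]
wrist_force: [-0.3, 0.7, 0.1]
gripper_width: 0.298
```

```bash
python3 - <<'E'
from h import *
from cell import arm,grab_frame
s=arm.sense();M=tool(s);print(s["tcp_pos"],np.degrees(np.arctan2(M[1],M[0])).round(2),M.round(3))
f=grab_frame("top");cv2.imwrite("pics/t1.png",f["pixels"])
f=grab_frame("wrist");cv2.imwrite("pics/w1.png",f["pixels"])
E
```

```text
[ 0.42860864 -0.14673247  0.22868429] [  92.29    2.29 -140.64] [[-0.04   0.999 -0.003]
 [ 0.999  0.04  -0.002]
 [-0.002 -0.003 -1.   ]]
```

Call:
send_rows:
  targets: "-0.4 3 -3 100 0;-0.4 3 -3 150 0;-0.4 3 -3 183 0;-0.4 3 -3 183 0;-0.4 3 -3 183 0"

```text
time_s: 2.2
tcp_pos: [0.4187, -0.1368, 0.0404]
orientation: [-0.007, 0.692, 0.722, -0.003]
wrist_force: [-0.5, 1.1, -0.3]
gripper_width: 0.3
```

```bash
python3 - <<'E'
from cell import arm,grab_frame
import cv2
print(arm.sense()["tcp_pos"])
f=grab_frame("scene")["pixels"];g=grab_frame("top")["pixels"]
cv2.imwrite("pics/s2.png",cv2.hconcat([cv2.resize(f[100:260,120:400],(420,240)),cv2.resize(g[140:300,200:480],(380,240))]))
E
```

```text
[ 0.41867918 -0.13684021  0.04041949]
```

View pics/s2.png

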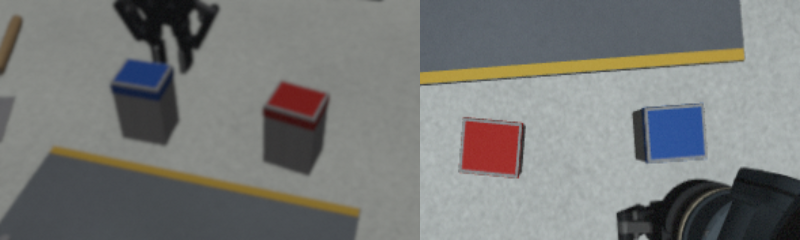

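The crops show the gripper behind the blue block, clear of both blocks, and nothing has moved. The TCP sits a little low and left, so I'll correct that first and then push.

Call:
send_rows:
  targets: "-0.4 -6 5 -5 0;-0.4 -6 5 -5 0;-0.4 -6 5 -5 0"

```text
time_s: 2.6
tcp_pos: [0.4314, -0.1468, 0.0545]
orientation: [0.001, 0.692, 0.722, -0.0]
wrist_force: [-0.2, -0.0, -0.0]
gripper_width: 0.299
```

Call:
send_rows:
  targets: "-0.4 3 0 8 0;-0.4 3 10 8 0;-0.4 3 20 8 0;-0.4 3 20 8 0;-0.4 3 20 8 0"

```text
time_s: 3.1
tcp_pos: [0.4515, -0.1428, 0.0463]
orientation: [0.001, 0.692, 0.722, -0.001]
wrist_force: [0.4, -0.3, -0.2]
gripper_width: 0.3
```

Call:
send_rows:
  targets: "-0.4 0 8 0 0;-0.4 0 16 0 0;-0.4 0 24 0 0;-0.4 0 32 0 0;-0.4 0 32 0 0"

```text
time_s: 3.6
tcp_pos: [0.4847, -0.1414, 0.0463]
orientation: [0.001, 0.691, 0.723, -0.0]
wrist_force: [-1.9, 0.1, -0.1]
gripper_width: 0.301
```

```bash
cat > m.py <<'E'
from h import *
from cell import arm,grab_frame
import sys
s=arm.sense();print(s["tcp_pos"],s["wrist_force"])
f=grab_frame("top");g=grab_frame("scene")
cv2.imwrite(sys.argv[1],cv2.hconcat([cv2.resize(g["pixels"][100:300,100:400],(420,280)),cv2.resize(f["pixels"][60:300,180:480],(350,280))]))
P=np.array([555.3,138]);a=np.radians(2.475);n=np.array([np.cos(a),np.sin(a)])
for c,k in (("blue",(388,215)),("red",(253,238))):
    r,p=rect(f,c,.09,k);print(c,np.round(r[0],1),np.round(r[1],1),round(r[2],1),"gap centre to edge",((P-r[0])@n).round(1))
E
python3 m.py pics/m1.png
```

```text
[ 0.48472998 -0.14142512  0.04627506] [-1.86128116  0.11816929 -0.0649958 ]
blue [ 525. -140.] [43.1 52.8] 3.0 gap centre to edge 42.3
red [489.1  44.6] [52.  41.7] 83.7 gap centre to edge 70.1
```

Call:
send_rows:
  targets: "-0.4 0 5 0 0;-0.4 0 10 0 0;-0.4 0 14 0 0;-0.4 0 16 0 0;-0.4 0 16 0 0"

```text
time_s: 4.2
tcp_pos: [0.5001, -0.1406, 0.0462]
orientation: [0.001, 0.691, 0.723, -0.0]
wrist_force: [-1.0, 1.1, -0.3]
gripper_width: 0.299
```

```bash
python3 m.py pics/m2.png
```

```text
[ 0.50006494 -0.14061113  0.04615852] [-0.97994996  1.0631685  -0.27643828]
blue [ 540.4 -139. ] [42.2 52.6] 1.9 gap centre to edge 26.8
red [489.   44.5] [52.  41.9] 83.6 gap centre to edge 70.3
```

Call:
send_rows:
  targets: "-0.4 0 1 0 0;-0.4 0 2 0 0;-0.4 0 3 0 0;-0.4 0 3 0 0"

```text
time_s: 4.7
tcp_pos: [0.5029, -0.1405, 0.0463]
orientation: [0.001, 0.691, 0.722, -0.0]
wrist_force: [-2.7, -0.1, 0.9]
gripper_width: 0.301
```

```bash
python3 m.py pics/m3.png
```

```text
[ 0.50289614 -0.14052871  0.04625163] [-2.6576433  -0.09624919  0.86556255]
blue [ 543.3 -139.1] [42.4 52.6] 2.1 gap centre to edge 24.0
red [489.1  44.6] [52.1 42. ] 84.0 gap centre to edge 70.2
```

View pics/m3.png

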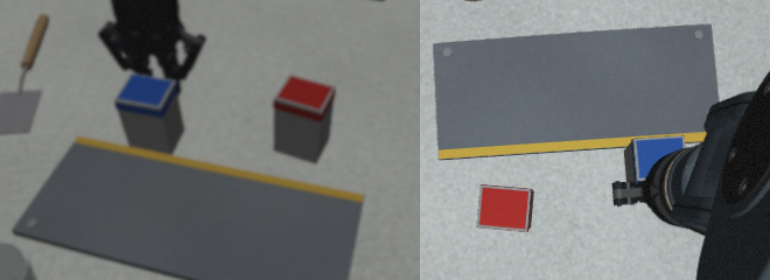

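The left crop shows the block standing at the stripe, with its foot at the edge near (165,155). The numbers put its centre 24 mm from the edge, where 25 is ideal, and the yaw error is under 1°. One more millimetre or two should show in the force whether it's seated.

Call:
send_rows:
  targets: "-0.4 0 1 0 0;-0.4 0 2 0 0;-0.4 0 2 0 0"

```text
time_s: 5.1
tcp_pos: [0.505, -0.1405, 0.0462]
orientation: [0.001, 0.691, 0.722, -0.0]
wrist_force: [-3.5, -0.6, -0.4]
gripper_width: 0.301
```

Call:
send_rows:
  targets: "-0.4 0 -6 0 0;-0.4 0 -12 0 0;-0.4 0 -12 0 0;-0.4 0 -12 0 0;-0.4 0 -12 0 0"

```text
time_s: 5.6
tcp_pos: [0.4935, -0.1411, 0.0465]
orientation: [0.002, 0.691, 0.722, -0.0]
wrist_force: [0.1, -0.1, -0.9]
gripper_width: 0.3
```

```bash
python3 m.py pics/m4.png
```

```text
[ 0.49350902 -0.14108904  0.04649573] [ 0.11565974 -0.12050086 -0.90636061]
blue [ 539.5 -139.3] [42.9 52.8] 2.3 gap centre to edge 27.8
red [489.   44.5] [51.9 42. ] 83.8 gap centre to edge 70.2
```

When I retracted, the top moved back from 543 to 539.5. So the block had been starting to lift against the fence, and it now stands seated on the bench. Its centre reads 28 mm from the edge, yaw error is 0.2°. Next I'll raise the fingers and tip it.

Call:
send_rows:
  targets: "-0.4 -1 0 -20 0;-0.4 -1 0 -42 0;-0.4 -1 0 -42 0;-0.4 -1 0 -42 0"

```text
time_s: 6.1
tcp_pos: [0.4941, -0.1421, 0.0888]
orientation: [0.002, 0.691, 0.723, 0.0]
wrist_force: [0.2, 0.5, -0.5]
gripper_width: 0.304
```

Call:
send_rows:
  targets: "-0.4 0 7 0 0;-0.4 0 14 0 0;-0.4 0 20 0 0;-0.4 0 26 0 0;-0.4 0 26 0 0"

```text
time_s: 6.6
tcp_pos: [0.5199, -0.1412, 0.0934]
orientation: [0.002, 0.691, 0.723, -0.001]
wrist_force: [-10.0, 2.5, 21.6]
gripper_width: 0.298
```

```bash
python3 m.py pics/m5.png
```

```text
[ 0.5198716  -0.14121737  0.09339001] [-10.000095     2.53177781  21.59801143]
blue [ 556.4 -139.1] [39.5 52.2] 4.3 gap centre to edge 10.9
red [489.   44.6] [52.2 42. ] 83.7 gap centre to edge 70.2
```

View pics/m5.png

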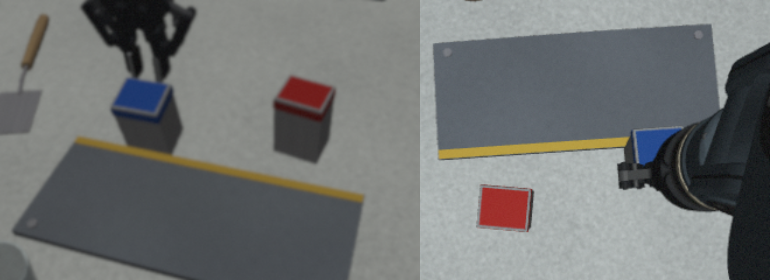

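The block is tipping (about 12°), with its foot still at the fence at (165,155) in the left crop. The finger is carried up with the face, at +22 N, so I'll follow the arc by rising as I push.

Call:
send_rows:
  targets: "-0.4 0 2 -4 0;-0.4 0 8 -8 0;-0.4 0 14 -10 0;-0.4 0 14 -10 0"

```text
time_s: 7.1
tcp_pos: [0.5348, -0.1405, 0.1028]
orientation: [0.002, 0.691, 0.723, -0.0]
wrist_force: [0.3, -0.4, 0.8]
gripper_width: 0.305
```

```bash
python3 m.py pics/m6.png
```

```text
[ 0.53482803 -0.14045545  0.10276497] [ 0.27003004 -0.37610571  0.83012493]
blue [770.8 272.3] [114.9  63.9] 17.4 gap centre to edge -221.1
red [489.   44.5] [51.9 42. ] 83.7 gap centre to edge 70.3
```

View pics/m6.png

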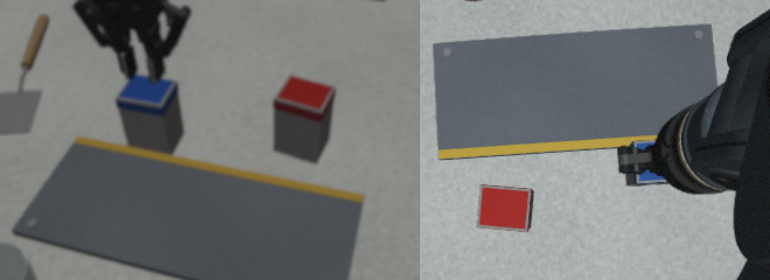

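It slipped. The tips rode over the top edge and the block stands upright at the fence again, with the red block untouched. With the jaws part open the tips sit further back than I assumed. I'll go up and back, then re-engage lower.

Call:
send_rows:
  targets: "-0.4 0 0 -15 0;-0.4 0 -30 -20 0;-0.4 0 -60 -20 0;-0.4 0 -60 -20 0;-0.4 0 -60 -20 0"

```text
time_s: 7.7
tcp_pos: [0.4738, -0.1431, 0.123]
orientation: [0.002, 0.691, 0.722, -0.0]
wrist_force: [1.0, -0.5, -0.1]
gripper_width: 0.3
```

```bash
python3 m.py pics/m7.png; python3 - <<'E'
from cell import arm; print(arm.tcp_to_tips)
E
```

```text
[ 0.47380809 -0.1430613   0.12301887] [ 0.96103786 -0.45177559 -0.13418239]
blue [ 539.5 -139.4] [43.  52.8] 2.5 gap centre to edge 27.7
red [489.   44.6] [52.2 41.9] 83.7 gap centre to edge 70.2
0.019
```

Call:
send_rows:
  targets: "-0.4 -2 0 30 0;-0.4 -2 0 53 0;-0.4 -2 10 53 0;-0.4 -2 20 53 0;-0.4 -2 20 53 0"

```text
time_s: 8.3
tcp_pos: [0.4982, -0.1451, 0.072]
orientation: [0.005, 0.691, 0.723, 0.001]
wrist_force: [1.1, -1.3, 0.3]
gripper_width: 0.3
```

Call:
send_rows:
  targets: "-0.4 0 6 0 0;-0.4 0 12 0 0;-0.4 0 18 0 0;-0.4 0 24 0 0;-0.4 0 24 0 0"

```text
time_s: 8.8
tcp_pos: [0.5237, -0.1441, 0.0724]
orientation: [0.005, 0.691, 0.723, 0.001]
wrist_force: [-1.5, 0.4, 1.7]
gripper_width: 0.304
```

```bash
python3 m.py pics/m8.png
```

```text
[ 0.52371482 -0.1441073   0.07242502] [-1.45320058  0.37131144  1.73048091]
blue [ 568.2 -138.2] [38.8 53. ] 3.5 gap centre to edge -1.0
red [489.1  44.6] [52.1 41.8] 83.7 gap centre to edge 70.2
```

View pics/m8.png

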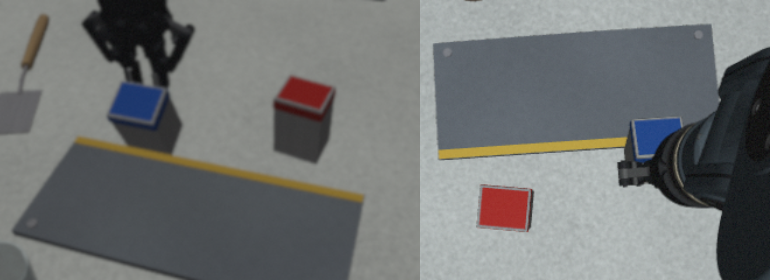

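It's tipping cleanly now, at roughly 18–20° with low forces and the foot held at the fence. I'll carry on past balance, rising slightly.

Call:
send_rows:
  targets: "-0.4 0 5 0 0;-0.4 0 10 -1 0;-0.4 0 15 -3 0;-0.4 0 20 -5 0;-0.4 0 20 -5 0"

```text
time_s: 9.4
tcp_pos: [0.5439, -0.1432, 0.0776]
orientation: [0.006, 0.691, 0.723, 0.001]
wrist_force: [0.6, -0.1, 0.3]
gripper_width: 0.301
```

```bash
python3 m.py pics/m9.png
```

```text
[ 0.54391266 -0.1431518   0.07763263] [ 0.55017279 -0.09658555  0.29088132]
blue [ 598.1 -133.9] [25.4 51.9] 2.7 gap centre to edge -31.0
red [489.1  44.6] [52.  41.8] 83.6 gap centre to edge 70.2
```

View pics/m9.png

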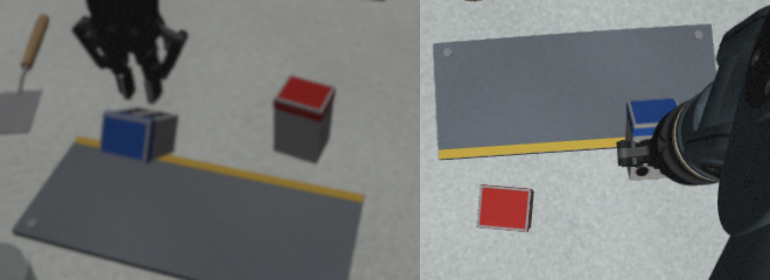

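The picture catches the block past balance and going over, with the wells turning upward. I'll lift the tool clear, straight up and back.

Call:
send_rows:
  targets: "-0.4 0 0 -20 0;-0.4 0 -5 -60 0;-0.4 0 -50 -110 0;-0.4 0 -100 -130 0;-0.4 0 -150 -130 0"

```text
time_s: 10.0
tcp_pos: [0.4106, -0.1492, 0.2074]
orientation: [0.008, 0.69, 0.724, 0.002]
wrist_force: [-1.0, -2.1, 1.2]
gripper_width: 0.298
```

Call:
send_rows:
  targets: "-0.4 0 -60 0 0;-0.4 0 -60 0 0;-0.4 0 -60 0 0;-0.4 0 -60 0 0"

```text
time_s: 10.4
tcp_pos: [0.3515, -0.1523, 0.2066]
orientation: [0.009, 0.69, 0.723, 0.002]
wrist_force: [0.6, 0.2, 0.3]
gripper_width: 0.301
```

```bash
python3 - <<'E'
from h import *
from cell import arm,grab_frame
f=grab_frame("top");g=grab_frame("scene");np.savez("fin.npz",**f)
cv2.imwrite("pics/f1.png",cv2.hconcat([cv2.resize(g["pixels"][100:300,100:400],(420,280)),cv2.resize(f["pixels"][60:300,180:480],(350,280))]))
print(arm.sense()["tcp_pos"])
# points of the upper face from depth, height 45..75 mm, near the plate
v,u=np.mgrid[60:260,320:470];u=u.ravel();v=v.ravel();d=f["depth"][v,u]
n=cv2.undistortPoints(np.c_[u,v].astype(float).reshape(-1,1,2),f["intrinsics"],f["dist_coeffs"]).reshape(-1,2)
p=(np.c_[n*d[:,None],d,np.ones(len(d))]@f["pose"].T)[:,:3];k=(p[:,2]>.045)&(p[:,2]<.11);p=p[k]
r=cv2.minAreaRect((p[:,:2]*1000).astype(np.float32));A=np.c_[p[:,:2],np.ones(len(p))];c=np.linalg.lstsq(A,p[:,2],rcond=None)[0]
a=np.radians(2.475);x=np.array([np.cos(a),np.sin(a)]);E=np.array([555.3,138])
b=cv2.boxPoints(r)
print(r,"height",np.percentile(p[:,2],[5,50,95]),"slope deg",np.degrees(np.arctan(c[:2])),"x from edge",((b-E)@x).round(1))
r,_=rect(f,"red",.09,(253,238));print(r)
E
```

```text
[ 0.35170294 -0.15217933  0.20634345]
((581.7156982421875, -137.49093627929688), (91.23316955566406, 60.52049255371094), 2.18411922454834) height [0.0568784  0.05927205 0.0611668 ] slope deg [ 0.31962003 -1.31716924] x from edge [-31.  -31.3  60.   60.3]
((489.0162658691406, 44.60871124267578), (51.92432403564453, 41.974952697753906), 83.7232437133789)
```

View pics/f1.png

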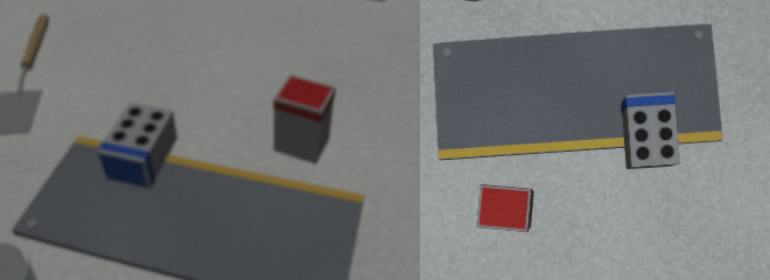

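The block lies flat with its six wells facing up. It measures 91 x 60 mm, its upper face is at 59 mm (60 expected), and it's within about 1.5° of level and 0.3° of square. The foot is about 31 mm out over the edge, inside the 40 mm limit, and the red block hasn't moved. The tool is well clear.

```bash
python3 -c "
from cell import arm
print(arm.sign_off())"
```

```text
the job is handed in; nothing more can be done
None
```

I slid the blue block square against the yellow-striped fence, let it stand there, then tipped it over onto the plate with its wells up. I handed the job in at about 10.5 s of the 40 s allowed; the hand-in reports no verdict.

- **First tip failed:** I pushed too high, so the fingertips rode over the top edge and the block rocked back upright at the fence. I re-engaged about 17 mm lower and the second try went over cleanly.
- **Standing at the fence:** The block stood there untouched for about 0.5 s. Its yaw was within 0.2° of the plate, and its centre measured 28 mm from the edge against an ideal 25. The 3 mm difference is about the camera calibration error.
- **Blue block at the end:** It lies flat within about 1.5° and square within 0.3°, with its upper face at 59 mm (60 expected). Its middle is about 100 mm inside the plate's end.
- **Tightest margin:** The foot end measures about 31 mm out over the front edge, where the limit is 40. I left it there rather than risk another push.
- **Red block and robot:** The red block still stands within 0.2 mm of its starting measurement. The tool is about 15 cm clear of everything. The highest wrist force I read was about 24 N, during the failed tip.

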